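# Zero the screw press and set its clearance

### The job

Zero the little screw press: turn its T-bar clockwise (seen from above) until the ram bottoms on the anvil and the screw goes snug, without forcing it, then back the screw off by a quarter turn to set the clearance. Let go of the bar and leave everything else on the bench as it is.

Things in the scene. Friction and masses are not known exactly. Their poses are not given: they have to be found in the camera images.
- press: small bench screw press, bolted down (fixed): grey foot 86 x 124 mm, two steel columns 90 mm apart along its y, grey yoke 50 x 118 mm across them with its top 127 mm above the bench, and in the middle an upright screw with a T-bar, a round ram and a round anvil. Origin at the centre of its underside, z up.
- bar_grip (a point): centre of the T-bar on top of the press's screw, on the screw's axis, 169 mm above the bench. Dark steel bar with flat upright sides, 84 mm long (x, towards the end with a small round pin on top), 14 mm thick (y), 26 mm high (156 to 182 mm above the bench); under it a 13 mm neck, then a 22 mm collar with its top 134 mm above the bench. It turns about z and keeps its height.
- screw: the screw with its T-bar; origin on the axis at bench level, z up, x along the bar. Clockwise from above (yaw falling) lowers the ram 4 mm a turn. It starts 0.7 to 1.5 rad short of bottoming, in a direction that does not tell where that is, turns with 0.05 N m of friction, stays where left, and can rise 0.5 turn or more.
- ram_face (a point): centre of the underside of the steel ram (38 mm across); rises 4 mm a turn of the screw. Where it meets the anvil the screw stops hard: the torque on the bar climbs from 0.05 to about 0.4 N m within a few hundredths of a rad of further turning. 0.15 to 0.4 N m is snug; from about 0.5 N m the anvil's seat yields and it sinks, which is forcing it.
- anvil_top (a point): centre of the top of the round steel anvil (46 mm across), about 46 mm above the bench (+-0.4 mm from start to start). The height of ram_face above it is the clearance: 0 when they touch, 1.0 mm a quarter turn above that. It sinks if the screw is forced.
- salve_tin: bystander: round screw tin 64 mm wide, 56 mm high, loose; origin at the centre of its underside
- flat_plate: bystander: dark flat plate 70 x 74 x 13 mm, loose; origin at the centre of its underside
- round_tin: bystander: flat round tin 39 mm wide, 13 mm high, loose; origin at the centre of its underside
- pliers_a: bystander: pliers 126 mm long, lying along their y, 11 mm high, loose; origin at the centre of the underside
- chasing_hammer: bystander: hammer 233 mm long, lying along its y, 26 mm high, loose; origin at the centre of the underside
- charcoal_block: bystander: brown block 35 x 47 x 35 mm, loose; origin at the centre of its underside
Not all that is in view belongs to the job. Several things have the shape of the press; the one meant has the colours described above.

How it is judged:
By the outcome, as a careful person would: the job done as asked, in the order asked, and still so for the second after the job is handed in, with the robot touching nothing.
It also fails if it takes over 67 s, if anything falls off the work surface, if the arm or the gripper's body presses on something with over 40 N, if the wrist force passes 120 N, or if a joint passes its speed limit or range.

### The arm

A 6-joint arm with a two-finger parallel gripper is mounted at the origin on a cart in front of the work surface, level with it; the furniture and walls round the work are solid. World frame = base frame: x ahead of the robot, y to its left, z up, the work surface at z = 0. Lengths are in m, angles in degrees, forces in N, time in s.
With the tool pointing down it reaches from about 0.275 to 0.75 m from the base axis. Payload 10.2 kg.
Tool frame: the origin (TCP) lies on the mounting face of the last link; the fingertips stand 166 mm ahead of it and the grasp point (between the pads) lies 147 mm ahead of it; z points along the fingers, y is the direction in which the jaws open and shut (so a half turn about z gives the same grasp; the last joint's range is limited). The gripper opens to 88 mm and grips with 3 to 60 N. Pads are 18 mm wide; open, the fingers measure 123 mm over their backs; the gripper's body (75 mm by 187 mm) begins 45 mm behind the grasp point.
Start: joints at [53.663, 17.928, 85.812, -0, 76.261, -12.8], TCP at [0.21, 0.481, 0.405] pointing down, gripper open.
Joint ranges: [-168.41, 168.41], [-55.51, 124.54], [10.69, 146.95], [-70.63, 250.63], [1, 178], [-165.06, 165.06]. Speed limits (degrees/s): [136.94, 136.94, 172.46, 180, 180, 180].

### API

Orientations are given as [roll, pitch, yaw] about the fixed x, y, z axes, in that order (R = Rz(yaw) Ry(pitch) Rx(roll)).
In Python, from station import manip, imaging gives the robot as it stands. The module is installed in compiled form; this text tells all that it offers.
- The arm moves only by the tool move_arm, never from a script. Its argument "series" is a list of rows, each a list of 2 entries, a list of its own where there are three numbers: the shift along the world's x, y, z in mm, then the turn about the world's z in rad. In form: [[[dx, dy, dz], turn], ...]. A call has exactly 10 rows; each row shifts and turns the commanded pose from where the row before left it; what a row does not reach is not made up. A row lasts 1/12 s, in which the tool goes at most 41.7 mm and 7.16 degrees, less where a joint would pass 70% of its speed; a pose out of reach is approached as far as the arm can. A call with a gripper value outside its range is refused whole. "gripper" is the closure, from -1 (fully open) to 1 (shut), so that 0 is half open, set as the call begins (left out, the last holds). The fingers move at their own pace and stop on an object; the grip force is fixed at half the most. Time passes only in rows, so rows that do not move let the fingers close, or fill a call up. It gives the time, the measured TCP pose, the force and the opening at its end, in the units of the state.
- manip.get_obs(): the state, without advancing time (a new reading comes with each control period).
- imaging.snapshot(name): name is "side" or "top"; returns (picture, depth): 384x512x3 uint8, red, green, blue; 384x512 float32, m along the optical axis (not along the pixel's ray), 0 where there is no reading.
- imaging.camera_model(name): a dict with "vertical_fov" (degrees; the focal length in pixels is half the picture's height over the tangent of half this angle, whatever the lens; pixels are square), "cx", "cy" (the principal point, pixels), "R" (3x3) and "t" (3): a world point X has camera coordinates R X + t. Camera axes: x right, y down, z forward; pixel columns grow to the right and rows downward; lengths in m; the calibration is good to about 2 mm. A picture is of the moment at which its call begins. camera_model takes no time and is no camera call.
- manip.job_done(): hands the job in, once; it reports no verdict.
The state is a dict: "clock": time; "joints": joint angles; "qvel": joint speeds; "tau": joint torques, N m; "position": TCP position; "tcp_rot": TCP orientation; "contact_force": force on the tool from outside, world axes, zero at the start; "moment": the same for the moment, N m; "width": finger opening in m.
Only numpy, scipy, OpenCV 4.12 (cv2) and the standard library are available. Lean on these libraries where they do the work, as an engineer would, in place of code of your own. Each camera call takes 0.05 s, during which the arm holds its last target.

## Working session

There is one attempt and no reset: what is moved stays moved. The work goes in short steps, Python scripts to look and compute and a tool call to move; the robot and the scene stay as the last step left them, time stands still between calls to the robot, and variables do not carry over. Pictures are saved under pics/ and viewed, and the job is handed in when it is done.

Besides the shell and the picture viewer there is one more tool, called after "Call:" in YAML: its name, and indented under it one key for each argument. move_arm: Moves the arm, as the interface text tells. Its arguments: {"type":"object","properties":{"series":{"type":"array"},"gripper":{"type":"number"}},"required":["series"]}

```bash
mkdir -p pics
python3 - <<'E'
from station import manip, imaging
import cv2, numpy as np
o=manip.get_obs(); print(o)
for n in("side","top"):
    p,d=imaging.snapshot(n); cv2.imwrite(f"pics/{n}0.png",cv2.cvtColor(p,cv2.COLOR_RGB2BGR)); np.savez(f"{n}0.npz",p=p,d=d); print(n,imaging.camera_model(n))
E
```

```text
{'clock': 0.0, 'joints': array([ 5.36628199e+01,  1.79575144e+01,  8.58520483e+01,  1.41932704e-03,
        7.62598077e+01, -1.27989734e+01]), 'qvel': array([-0.0168182 ,  0.07294841, -0.03868537,  0.01485171,  0.02309241,
       -0.13449937]), 'tau': array([ 3.59163678e-03, -4.02241695e+01, -2.52261937e+01,  6.95358426e-02,
        3.53031128e-02, -9.64920150e-05]), 'position': array([0.20964457, 0.481287  , 0.40419106]), 'tcp_rot': array([-1.79932659e+02, -1.67117355e-02,  1.56461445e+02]), 'contact_force': array([ 0.06648543, -0.39216463,  0.17171643]), 'moment': array([0.0109575 , 0.002213  , 0.00563858]), 'width': 0.08833162593660573}
side {'vertical_fov': 48.41137701317511, 'cx': 253.67139594261678, 'cy': 186.966461909256, 'R': array([[ 0.99828245, -0.05489273,  0.02046802],
       [ 0.00151801, -0.32502134, -0.94570546],
       [ 0.0585649 ,  0.94411224, -0.32437977]]), 't': array([-0.39888172,  0.1959085 ,  0.8221627 ])}
top {'vertical_fov': 54.83912206986418, 'cx': 255.8591807194917, 'cy': 186.6007807137771, 'R': array([[ 0.019331  , -0.99975504, -0.01077828],
       [-0.99626151, -0.01835336, -0.08441652],
       [ 0.08419802,  0.01236984, -0.99637226]]), 't': array([0.1871683 , 0.41220711, 0.91816608])}
```

View pics/side0.png

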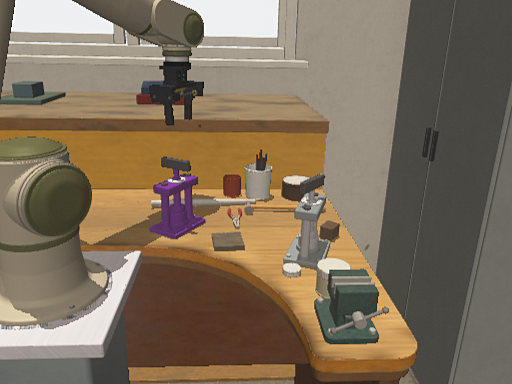

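View pics/top0.png

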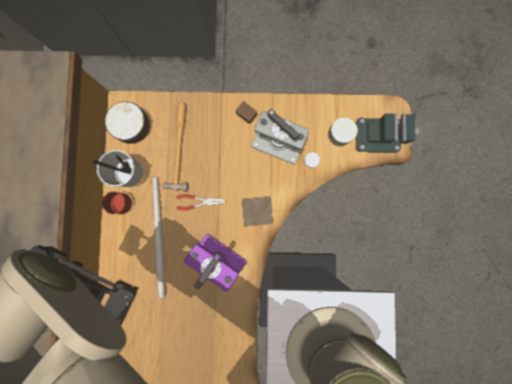

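The grey press is at about (280,135) in the top view and (308,225) in the side view; the purple one is a decoy. Next I'll measure the bar using depth.

```bash
cat > h.py <<'E'
import numpy as np, cv2
from station import manip, imaging
def cloud(n,d):
    m=imaging.camera_model(n); f=192/np.tan(np.radians(m["vertical_fov"]/2))
    v,u=np.mgrid[0:384,0:512]; c=np.stack([(u-m["cx"])/f*d,(v-m["cy"])/f*d,d],-1)
    return (c-m["t"])@m["R"]
def proj(n,X):
    m=imaging.camera_model(n); f=192/np.tan(np.radians(m["vertical_fov"]/2))
    c=m["R"]@np.array(X)+m["t"]; return f*c[0]/c[2]+m["cx"],f*c[1]/c[2]+m["cy"]
def ray(n,u,v,z):
    m=imaging.camera_model(n); f=192/np.tan(np.radians(m["vertical_fov"]/2))
    C=-m["R"].T@m["t"]; r=m["R"].T@np.array([(u-m["cx"])/f,(v-m["cy"])/f,1]); return C+r*(z-C[2])/r[2]
E
python3 - <<'E'
from h import *
for n,(x0,x1,y0,y1) in dict(top=(235,325,90,180),side=(270,350,165,285)).items():
    z=np.load(n+"0.npz"); p,d=z["p"],z["d"]; W=cloud(n,d)
    c=cv2.resize(p[y0:y1,x0:x1],None,fx=6 if n=="top" else 5,fy=6 if n=="top" else 5,interpolation=cv2.INTER_CUBIC)
    cv2.imwrite(f"pics/{n}0z.png",c[:,:,::-1])
    sub=W[y0:y1,x0:x1].reshape(-1,3); ok=(d[y0:y1,x0:x1].ravel()>0)
    s=sub[ok&(sub[:,2]>.165)&(sub[:,2]<.2)]
    print(n,len(s),s.mean(0),s.min(0),s.max(0))
    if n=="top":
        t=s[(s[:,2]>.172)]
        r=cv2.minAreaRect(t[:,:2].astype(np.float32)*1000); print(r,np.median(t[:,2]))
    y=sub[ok&(sub[:,2]>.118)&(sub[:,2]<.133)]; print("yoke",len(y),cv2.minAreaRect(y[:,:2].astype(np.float32)*1000), np.median(y[:,2]))
    y=sub[ok&(sub[:,2]>-.01)&(sub[:,2]<.003)]; print("bench",len(y),np.median(y[:,2]))
E
```

```text
top 311 [0.52962162 0.13955169 0.17988038] [0.49977274 0.10581734 0.16517545] [0.56125489 0.17230352 0.18515525]
((531.4042358398438, 139.0431365966797), (83.13807678222656, 14.774481773376465), 48.508182525634766) 0.18149507375647922
yoke 804 ((531.116455078125, 139.15676879882812), (117.71509552001953, 50.571022033691406), 68.73048400878906) 0.12733339525643955
bench 5084 -7.424583400590771e-07
side 258 [0.52797611 0.12799189 0.17618636] [0.49906111 0.10018794 0.16502351] [0.56198828 0.16555081 0.1845388 ]
yoke 469 ((529.7685546875, 134.188232421875), (117.90254974365234, 49.73043441772461), 68.7828369140625) 0.12807466565378153
bench 3248 0.0011723860752139875
```

```bash
ls pics
```

```text
side0.png
side0z.png
top0.png
top0z.png
```

View pics/top0z.png

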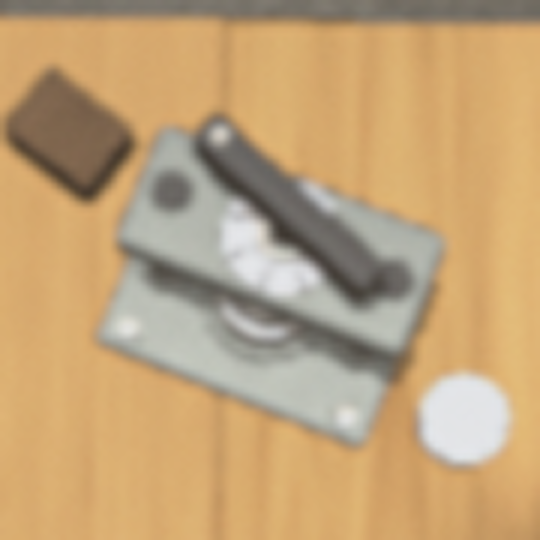

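View pics/side0z.png

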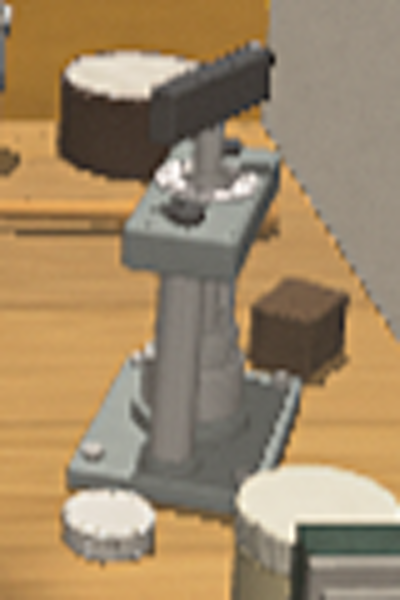

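Call:
move_arm:
  series:
    - [[16,-17,0],-0.094]
    - [[16,-17,0],-0.094]
    - [[16,-17,0],-0.094]
    - [[16,-17,0],-0.094]
    - [[16,-17,0],-0.094]
    - [[16,-17,0],-0.094]
    - [[16,-17,0],-0.094]
    - [[16,-17,0],-0.094]
    - [[16,-17,0],-0.094]
    - [[16,-17,0],-0.094]
  gripper: -1

```text
clock: 0.93
position: [0.3703, 0.3104, 0.4045]
tcp_rot: [-180.0, 0.0, 102.3]
contact_force: [0.1, -0.2, -0.2]
width: 0.0879
```

Call:
move_arm:
  series:
    - [[16,-17,0],-0.094]
    - [[16,-17,0],-0.094]
    - [[16,-17,0],-0.094]
    - [[16,-17,0],-0.094]
    - [[16,-17,0],-0.094]
    - [[16,-17,0],-0.094]
    - [[16,-17,0],-0.094]
    - [[16,-17,0],-0.094]
    - [[16,-17,0],-0.094]
    - [[16,-17,0],-0.094]

```text
clock: 1.77
position: [0.5303, 0.1404, 0.4044]
tcp_rot: [-180.0, 0.0, 48.5]
contact_force: [-0.8, 1.2, 0.3]
width: 0.0879
```

Call:
move_arm:
  series:
    - [[1,-1.2,-8],0]
    - [[0,0,-10],0]
    - [[0,0,-10],0]
    - [[0,0,-10],0]
    - [[0,0,-10],0]
    - [[0,0,-10],0]
    - [[0,0,-10],0]
    - [[0,0,-10],0]
    - [[0,0,-8],0]
    - [[0,0,0],0]

```text
clock: 2.6
position: [0.5304, 0.1402, 0.3169]
tcp_rot: [-179.9, 0.1, 48.8]
contact_force: [1.0, -0.5, -0.4]
width: 0.0878
```

Run:
```python
from h import *
o=manip.get_obs(); print(o["clock"],o["position"],o["tcp_rot"],o["contact_force"],o["moment"],o["joints"])
p,d=imaging.snapshot("side")
c=cv2.resize(p[120:280,260:360],None,fx=3.75,fy=3.75,interpolation=cv2.INTER_CUBIC); cv2.imwrite("pics/side1.png",c[:,:,::-1])
```

```text
2.6 [0.53040341 0.140169   0.31686566] [-1.79882809e+02  1.10137197e-01  4.87546326e+01] [ 0.99429669 -0.46394136 -0.37738481] [-0.03047075  0.13447307 -0.03513711] [2.56384659e+00 2.56077071e+01 8.85645814e+01 1.80235995e-03
 6.59885258e+01 4.38085909e+01]
```

View pics/side1.png

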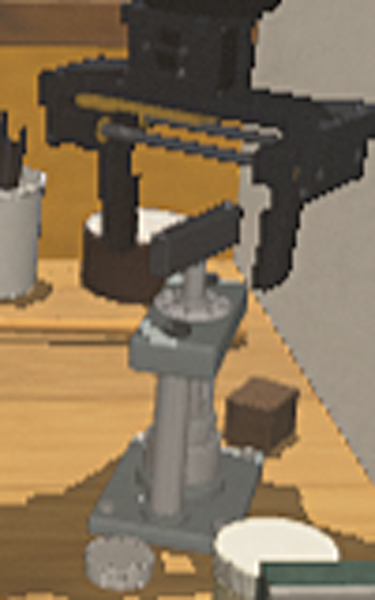

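The bar lies between the open fingers, which are clear of the yoke and collar. Closing.

Call:
move_arm:
  series:
    - [[0,0,0],0]
    - [[0,0,0],0]
    - [[0,0,0],0]
    - [[0,0,0],0]
    - [[0,0,0],0]
    - [[0,0,0],0]
    - [[0,0,0],0]
    - [[0,0,0],0]
    - [[0,0,0],0]
    - [[0,0,0],0]
  gripper: 1

```text
clock: 3.48
position: [0.5307, 0.1401, 0.3187]
tcp_rot: [-180.0, -0.0, 48.7]
contact_force: [-1.1, 0.0, -1.1]
width: 0.0233
```

```bash
cat > s.py <<'E'
from station import manip
o=manip.get_obs(); print(o["clock"],(o["position"]*1000).round(2),o["tcp_rot"].round(3),o["contact_force"].round(2),o["moment"].round(4),round(o["width"]*1000,2))
E
python3 s.py
```

```text
3.4833 [530.66 140.13 318.72] [-1.8000e+02 -1.0000e-03  4.8747e+01] [-1.05  0.01 -1.12] [-0.0374  0.1177 -0.0051] 23.3
```

Call:
move_arm:
  series:
    - [[0,0,0],0]
    - [[0,0,0],0]
    - [[0,0,0],0]
    - [[0,0,0],0]
    - [[0,0,0],0]
    - [[0,0,0],0]
    - [[0,0,0],0]
    - [[0,0,0],0]
    - [[0,0,0],0]
    - [[0,0,0],0]

```text
clock: 4.32
position: [0.5313, 0.1395, 0.3188]
tcp_rot: [179.9, -0.0, 48.7]
contact_force: [5.3, -4.7, -2.2]
width: 0.0136
```

```bash
python3 s.py
```

```text
4.3167 [531.25 139.5  318.79] [ 1.79853e+02 -3.60000e-02  4.87220e+01] [ 5.28 -4.69 -2.19] [-0.616  -0.634  -0.0425] 13.56
```

Call:
move_arm:
  series:
    - [[0.7,-0.6,0],-0.03]
    - [[0,0,0],-0.06]
    - [[0,0,0],-0.07]
    - [[0,0,0],-0.07]
    - [[0,0,0],-0.07]
    - [[0,0,0],-0.07]
    - [[0,0,0],-0.07]
    - [[0,0,0],-0.07]
    - [[0,0,0],-0.06]
    - [[0,0,0],-0.03]

```text
clock: 5.15
position: [0.5319, 0.1388, 0.3188]
tcp_rot: [179.9, -0.1, 14.2]
contact_force: [3.2, -4.6, -2.9]
width: 0.0138
```

```bash
python3 s.py
```

```text
5.15 [531.89 138.84 318.78] [ 1.79884e+02 -9.00000e-02  1.41800e+01] [ 3.2  -4.56 -2.88] [-0.7765 -0.4983  0.0973] 13.8
```

Call:
move_arm:
  series:
    - [[0.3,-0.5,0],-0.01]
    - [[0,0,0],-0.01]
    - [[0,0,0],-0.01]
    - [[0,0,0],-0.01]
    - [[0,0,0],0]
    - [[0,0,0],0]
    - [[0,0,0],0]
    - [[0,0,0],0]
    - [[0,0,0],0]
    - [[0,0,0],0]

```text
clock: 5.98
position: [0.532, 0.1386, 0.3188]
tcp_rot: [179.9, -0.1, 12.1]
contact_force: [3.8, -4.2, -2.0]
width: 0.0137
```

```bash
python3 s.py
```

```text
5.9833 [532.03 138.57 318.79] [ 1.79925e+02 -7.30000e-02  1.20630e+01] [ 3.8  -4.23 -2.02] [-0.6432 -0.4718  0.0034] 13.71
```

Call:
move_arm:
  series:
    - [[0.2,-0.2,0],-0.005]
    - [[0,0,0],-0.005]
    - [[0,0,0],-0.005]
    - [[0,0,0],-0.005]
    - [[0,0,0],-0.005]
    - [[0,0,0],0]
    - [[0,0,0],0]
    - [[0,0,0],0]
    - [[0,0,0],0]
    - [[0,0,0],0]

```text
clock: 6.82
position: [0.5321, 0.1385, 0.3188]
tcp_rot: [179.9, -0.1, 10.6]
contact_force: [3.9, -4.8, -2.6]
width: 0.0137
```

```bash
python3 s.py
```

```text
6.8167 [532.15 138.47 318.78] [ 1.7994e+02 -5.9000e-02  1.0635e+01] [ 3.88 -4.82 -2.58] [-0.5912 -0.4779  0.067 ] 13.68
```

Call:
move_arm:
  series:
    - [[0,0,0],-0.005]
    - [[0,0,0],-0.005]
    - [[0,0,0],-0.005]
    - [[0,0,0],-0.005]
    - [[0,0,0],-0.005]
    - [[0,0,0],0]
    - [[0,0,0],0]
    - [[0,0,0],0]
    - [[0,0,0],0]
    - [[0,0,0],0]

```text
clock: 7.65
position: [0.5321, 0.1385, 0.3188]
tcp_rot: [179.9, -0.1, 9.2]
contact_force: [4.2, -3.4, -0.8]
width: 0.0138
```

```bash
python3 s.py
```

```text
7.65 [532.14 138.45 318.78] [ 1.79939e+02 -5.70000e-02  9.20100e+00] [ 4.17 -3.44 -0.76] [-0.5872 -0.4363  0.0574] 13.77
```

Call:
move_arm:
  series:
    - [[0,0,0],-0.005]
    - [[0,0,0],-0.005]
    - [[0,0,0],-0.005]
    - [[0,0,0],-0.005]
    - [[0,0,0],-0.005]
    - [[0,0,0],0]
    - [[0,0,0],0]
    - [[0,0,0],0]
    - [[0,0,0],0]
    - [[0,0,0],0]

```text
clock: 8.48
position: [0.5322, 0.1384, 0.3188]
tcp_rot: [179.9, -0.1, 7.8]
contact_force: [3.8, -3.6, -1.5]
width: 0.0138
```

```bash
python3 s.py
```

```text
8.4833 [532.15 138.44 318.77] [ 1.79939e+02 -6.00000e-02  7.76900e+00] [ 3.81 -3.57 -1.45] [-0.6207 -0.4674  0.0403] 13.78
```

Call:
move_arm:
  series:
    - [[0,0,0],-0.005]
    - [[0,0,0],-0.005]
    - [[0,0,0],-0.005]
    - [[0,0,0],-0.005]
    - [[0,0,0],-0.005]
    - [[0,0,0],0]
    - [[0,0,0],0]
    - [[0,0,0],0]
    - [[0,0,0],0]
    - [[0,0,0],0]

```text
clock: 9.32
position: [0.5322, 0.1384, 0.3188]
tcp_rot: [179.9, -0.1, 6.3]
contact_force: [4.4, -4.8, -1.6]
width: 0.0137
```

```bash
python3 s.py
```

```text
9.3167 [532.16 138.4  318.76] [ 1.79935e+02 -6.00000e-02  6.33500e+00] [ 4.39 -4.84 -1.63] [-0.6544 -0.4714  0.0694] 13.71
```

Call:
move_arm:
  series:
    - [[0,0,0],-0.005]
    - [[0,0,0],-0.005]
    - [[0,0,0],-0.005]
    - [[0,0,0],-0.005]
    - [[0,0,0],-0.005]
    - [[0,0,0],0]
    - [[0,0,0],0]
    - [[0,0,0],0]
    - [[0,0,0],0]
    - [[0,0,0],0]

```text
clock: 10.15
position: [0.5322, 0.1384, 0.3188]
tcp_rot: [179.9, -0.1, 4.9]
contact_force: [3.4, -5.6, -2.0]
width: 0.0133
```

```bash
python3 s.py
```

```text
10.15 [532.16 138.39 318.77] [ 1.79934e+02 -6.10000e-02  4.90200e+00] [ 3.44 -5.64 -1.98] [-0.6817 -0.4164  0.1034] 13.27
```

Call:
move_arm:
  series:
    - [[0,0,0],-0.005]
    - [[0,0,0],-0.005]
    - [[0,0,0],-0.005]
    - [[0,0,0],0]
    - [[0,0,0],0]
    - [[0,0,0],0]
    - [[0,0,0],0]
    - [[0,0,0],0]
    - [[0,0,0],0]
    - [[0,0,0],0]

```text
clock: 10.98
position: [0.5322, 0.1384, 0.3188]
tcp_rot: [179.9, -0.1, 4.0]
contact_force: [4.0, -4.4, -1.5]
width: 0.0136
```

```bash
python3 s.py
```

```text
10.9833 [532.17 138.39 318.79] [ 1.79933e+02 -6.80000e-02  4.04600e+00] [ 4.02 -4.45 -1.51] [-0.7013 -0.4078  0.0647] 13.59
```

Call:
move_arm:
  series:
    - [[0,0,0],-0.005]
    - [[0,0,0],-0.005]
    - [[0,0,0],-0.005]
    - [[0,0,0],-0.005]
    - [[0,0,0],-0.005]
    - [[0,0,0],0]
    - [[0,0,0],0]
    - [[0,0,0],0]
    - [[0,0,0],0]
    - [[0,0,0],0]

```text
clock: 11.82
position: [0.5322, 0.1384, 0.3188]
tcp_rot: [179.9, -0.1, 2.6]
contact_force: [4.5, -5.2, -2.2]
width: 0.014
```

```bash
python3 s.py
```

```text
11.8167 [532.16 138.38 318.79] [ 1.79934e+02 -6.80000e-02  2.61200e+00] [ 4.5  -5.21 -2.2 ] [-0.6542 -0.419   0.0144] 14.02
```

Call:
move_arm:
  series:
    - [[0,0,0],-0.005]
    - [[0,0,0],-0.005]
    - [[0,0,0],-0.005]
    - [[0,0,0],-0.005]
    - [[0,0,0],-0.005]
    - [[0,0,0],0]
    - [[0,0,0],0]
    - [[0,0,0],0]
    - [[0,0,0],0]
    - [[0,0,0],0]

```text
clock: 12.65
position: [0.5322, 0.1384, 0.3188]
tcp_rot: [179.9, -0.1, 1.2]
contact_force: [3.7, -6.0, -2.3]
width: 0.0137
```

```bash
python3 s.py
```

```text
12.65 [532.16 138.36 318.79] [ 1.79931e+02 -6.70000e-02  1.18200e+00] [ 3.73 -6.04 -2.34] [-0.7211 -0.4536  0.0543] 13.67
```

Call:
move_arm:
  series:
    - [[0,0,0],-0.005]
    - [[0,0,0],-0.005]
    - [[0,0,0],-0.005]
    - [[0,0,0],-0.005]
    - [[0,0,0],-0.005]
    - [[0,0,0],0]
    - [[0,0,0],0]
    - [[0,0,0],0]
    - [[0,0,0],0]
    - [[0,0,0],0]

```text
clock: 13.48
position: [0.5322, 0.1383, 0.3188]
tcp_rot: [179.9, -0.1, -0.3]
contact_force: [3.2, -5.5, -1.2]
width: 0.0134
```

```bash
python3 s.py
```

```text
13.4833 [532.17 138.34 318.79] [ 1.7993e+02 -7.0000e-02 -2.5300e-01] [ 3.24 -5.53 -1.2 ] [-0.725  -0.4212  0.0679] 13.45
```

Call:
move_arm:
  series:
    - [[0,0,0],-0.005]
    - [[0,0,0],-0.005]
    - [[0,0,0],-0.005]
    - [[0,0,0],-0.005]
    - [[0,0,0],-0.005]
    - [[0,0,0],0]
    - [[0,0,0],0]
    - [[0,0,0],0]
    - [[0,0,0],0]
    - [[0,0,0],0]

```text
clock: 14.32
position: [0.5322, 0.1383, 0.3188]
tcp_rot: [179.9, -0.1, -1.7]
contact_force: [2.4, -5.9, -1.2]
width: 0.0137
```

```bash
python3 s.py
```

```text
14.3167 [532.18 138.31 318.78] [ 1.79929e+02 -7.30000e-02 -1.68600e+00] [ 2.43 -5.93 -1.15] [-0.7786 -0.4484  0.0067] 13.68
```

Call:
move_arm:
  series:
    - [[0,0,0],-0.005]
    - [[0,0,0],-0.005]
    - [[0,0,0],-0.005]
    - [[0,0,0],-0.005]
    - [[0,0,0],-0.005]
    - [[0,0,0],0]
    - [[0,0,0],0]
    - [[0,0,0],0]
    - [[0,0,0],0]
    - [[0,0,0],0]

```text
clock: 15.15
position: [0.5322, 0.1383, 0.3188]
tcp_rot: [179.9, -0.1, -3.1]
contact_force: [2.9, -5.2, -0.7]
width: 0.014
```

```bash
python3 s.py
```

```text
15.15 [532.18 138.29 318.8 ] [ 1.79928e+02 -7.60000e-02 -3.11800e+00] [ 2.88 -5.22 -0.75] [-0.7904 -0.4535 -0.0118] 14.0
```

Call:
move_arm:
  series:
    - [[0,0,0],-0.005]
    - [[0,0,0],-0.005]
    - [[0,0,0],-0.005]
    - [[0,0,0],-0.005]
    - [[0,0,0],-0.005]
    - [[0,0,0],0]
    - [[0,0,0],0]
    - [[0,0,0],0]
    - [[0,0,0],0]
    - [[0,0,0],0]

```text
clock: 15.98
position: [0.5322, 0.1383, 0.3188]
tcp_rot: [179.9, -0.1, -4.6]
contact_force: [4.1, -5.8, -1.8]
width: 0.0138
```

```bash
python3 s.py
```

```text
15.9833 [532.17 138.27 318.78] [ 1.79925e+02 -7.40000e-02 -4.55100e+00] [ 4.13 -5.84 -1.83] [-0.8607 -0.4453 -0.0017] 13.78
```

Call:
move_arm:
  series:
    - [[0,0,0],-0.005]
    - [[0,0,0],-0.005]
    - [[0,0,0],-0.005]
    - [[0,0,0],-0.005]
    - [[0,0,0],-0.005]
    - [[0,0,0],0]
    - [[0,0,0],0]
    - [[0,0,0],0]
    - [[0,0,0],0]
    - [[0,0,0],0]

```text
clock: 16.82
position: [0.5322, 0.1383, 0.3188]
tcp_rot: [179.9, -0.1, -6.0]
contact_force: [3.4, -6.2, -1.8]
width: 0.0134
```

```bash
python3 s.py
```

```text
16.8167 [532.18 138.28 318.75] [ 1.79924e+02 -7.40000e-02 -5.98200e+00] [ 3.37 -6.16 -1.75] [-0.8488 -0.3832  0.0129] 13.44
```

Call:
move_arm:
  series:
    - [[0,0,0],-0.005]
    - [[0,0,0],-0.005]
    - [[0,0,0],-0.005]
    - [[0,0,0],-0.005]
    - [[0,0,0],-0.005]
    - [[0,0,0],0]
    - [[0,0,0],0]
    - [[0,0,0],0]
    - [[0,0,0],0]
    - [[0,0,0],0]

```text
clock: 17.65
position: [0.5322, 0.1382, 0.3188]
tcp_rot: [179.9, -0.1, -7.4]
contact_force: [3.9, -6.2, -0.8]
width: 0.0137
```

```bash
python3 s.py
python3 - <<'E'
from h import *
p,d=imaging.snapshot("side")
c=cv2.resize(p[120:280,260:360],None,fx=3.75,fy=3.75,interpolation=cv2.INTER_CUBIC); cv2.imwrite("pics/side2.png",c[:,:,::-1])
E
```

```text
17.65 [532.18 138.23 318.77] [ 1.79923e+02 -7.50000e-02 -7.41800e+00] [ 3.87 -6.25 -0.79] [-0.8542 -0.4345  0.0771] 13.69
```

View pics/side2.png

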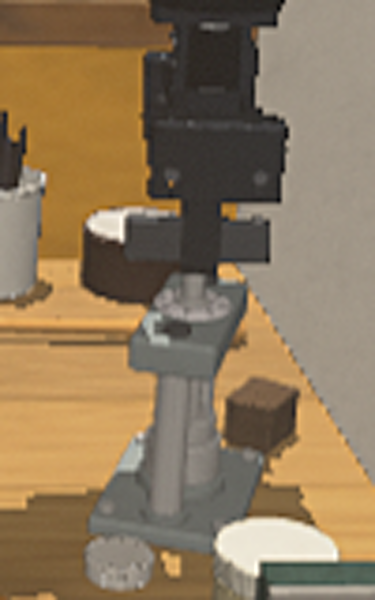

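The bar has turned with the gripper and now lies across the side view, roughly along world x (crop 130–270, 240), held by the fingers at its centre. I'll carry on in small steps.

Call:
move_arm:
  series:
    - [[0,0,0],-0.005]
    - [[0,0,0],-0.005]
    - [[0,0,0],-0.005]
    - [[0,0,0],-0.005]
    - [[0,0,0],-0.005]
    - [[0,0,0],0]
    - [[0,0,0],0]
    - [[0,0,0],0]
    - [[0,0,0],0]
    - [[0,0,0],0]

```text
clock: 18.53
position: [0.5322, 0.1382, 0.3188]
tcp_rot: [179.9, -0.1, -8.8]
contact_force: [4.2, -6.6, -2.2]
width: 0.0135
```

```bash
python3 s.py
```

```text
18.5333 [532.17 138.22 318.77] [ 1.79923e+02 -7.60000e-02 -8.84900e+00] [ 4.17 -6.59 -2.16] [-0.8623 -0.434   0.1027] 13.51
```

Call:
move_arm:
  series:
    - [[0,0,0],-0.005]
    - [[0,0,0],-0.005]
    - [[0,0,0],-0.005]
    - [[0,0,0],-0.005]
    - [[0,0,0],0]
    - [[0,0,0],0]
    - [[0,0,0],0]
    - [[0,0,0],0]
    - [[0,0,0],0]
    - [[0,0,0],0]

```text
clock: 19.37
position: [0.5322, 0.1382, 0.3188]
tcp_rot: [179.9, -0.1, -10.0]
contact_force: [3.7, -6.6, -1.3]
width: 0.0138
```

```bash
python3 s.py
```

```text
19.3667 [532.18 138.21 318.78] [ 1.79921e+02 -8.00000e-02 -9.99400e+00] [ 3.71 -6.6  -1.27] [-0.9365 -0.4119  0.0312] 13.79
```

Call:
move_arm:
  series:
    - [[0,0,0],-0.005]
    - [[0,0,0],-0.005]
    - [[0,0,0],-0.005]
    - [[0,0,0],-0.005]
    - [[0,0,0],-0.005]
    - [[0,0,0],0]
    - [[0,0,0],0]
    - [[0,0,0],0]
    - [[0,0,0],0]
    - [[0,0,0],0]

```text
clock: 20.2
position: [0.5322, 0.1382, 0.3188]
tcp_rot: [179.9, -0.1, -11.4]
contact_force: [3.5, -7.4, -1.6]
width: 0.0136
```

```bash
python3 s.py
```

```text
20.2 [532.17 138.19 318.77] [ 1.7992e+02 -7.9000e-02 -1.1427e+01] [ 3.47 -7.38 -1.63] [-0.936  -0.4264  0.0342] 13.58
```

Call:
move_arm:
  series:
    - [[0.2,-0.4,0],-0.005]
    - [[0,0,0],-0.005]
    - [[0,0,0],-0.005]
    - [[0,0,0],-0.005]
    - [[0,0,0],-0.005]
    - [[0,0,0],0]
    - [[0,0,0],0]
    - [[0,0,0],0]
    - [[0,0,0],0]
    - [[0,0,0],0]

```text
clock: 21.03
position: [0.5323, 0.138, 0.3188]
tcp_rot: [179.9, -0.1, -12.9]
contact_force: [2.5, -4.1, -1.1]
width: 0.0137
```

```bash
python3 s.py
```

```text
21.0333 [532.28 137.95 318.79] [ 1.79943e+02 -6.10000e-02 -1.28560e+01] [ 2.49 -4.15 -1.11] [-0.743  -0.3316  0.059 ] 13.72
```

Call:
move_arm:
  series:
    - [[0,0,0],-0.005]
    - [[0,0,0],-0.005]
    - [[0,0,0],-0.005]
    - [[0,0,0],-0.005]
    - [[0,0,0],-0.005]
    - [[0,0,0],0]
    - [[0,0,0],0]
    - [[0,0,0],0]
    - [[0,0,0],0]
    - [[0,0,0],0]

```text
clock: 21.87
position: [0.5323, 0.1379, 0.3187]
tcp_rot: [179.9, -0.1, -14.3]
contact_force: [2.8, -6.1, -1.5]
width: 0.0136
```

```bash
python3 s.py
```

```text
21.8667 [532.29 137.93 318.74] [ 1.79939e+02 -6.00000e-02 -1.42910e+01] [ 2.8  -6.15 -1.48] [-0.7535 -0.2632  0.0324] 13.62
```

Call:
move_arm:
  series:
    - [[0,0,0],-0.005]
    - [[0,0,0],-0.005]
    - [[0,0,0],-0.005]
    - [[0,0,0],-0.005]
    - [[0,0,0],-0.005]
    - [[0,0,0],0]
    - [[0,0,0],0]
    - [[0,0,0],0]
    - [[0,0,0],0]
    - [[0,0,0],0]

```text
clock: 22.7
position: [0.5323, 0.1379, 0.3188]
tcp_rot: [179.9, -0.1, -15.7]
contact_force: [2.7, -5.6, -1.0]
width: 0.014
```

```bash
python3 s.py
```

```text
22.7 [532.27 137.94 318.81] [ 1.7994e+02 -6.7000e-02 -1.5720e+01] [ 2.69 -5.56 -1.02] [-0.7972 -0.2966  0.0378] 13.98
```

Call:
move_arm:
  series:
    - [[0,0,0],-0.005]
    - [[0,0,0],-0.005]
    - [[0,0,0],-0.005]
    - [[0,0,0],-0.005]
    - [[0,0,0],-0.005]
    - [[0,0,0],0]
    - [[0,0,0],0]
    - [[0,0,0],0]
    - [[0,0,0],0]
    - [[0,0,0],0]

```text
clock: 23.53
position: [0.5323, 0.1379, 0.3188]
tcp_rot: [179.9, -0.1, -17.2]
contact_force: [2.3, -5.6, -1.2]
width: 0.0132
```

```bash
python3 s.py
```

```text
23.5333 [532.3  137.9  318.78] [ 1.79939e+02 -6.40000e-02 -1.71540e+01] [ 2.29 -5.57 -1.19] [-0.7924 -0.2588  0.0438] 13.24
```

Call:
move_arm:
  series:
    - [[0,0,0],-0.005]
    - [[0,0,0],-0.005]
    - [[0,0,0],-0.005]
    - [[0,0,0],-0.005]
    - [[0,0,0],-0.005]
    - [[0,0,0],0]
    - [[0,0,0],0]
    - [[0,0,0],0]
    - [[0,0,0],0]
    - [[0,0,0],0]

```text
clock: 24.37
position: [0.5323, 0.1379, 0.3188]
tcp_rot: [179.9, -0.1, -18.6]
contact_force: [2.3, -6.5, -1.7]
width: 0.0137
```

```bash
python3 s.py
```

```text
24.3667 [532.29 137.88 318.78] [ 1.79937e+02 -6.60000e-02 -1.85870e+01] [ 2.27 -6.5  -1.74] [-0.7655 -0.2288  0.0029] 13.69
```

Call:
move_arm:
  series:
    - [[0,0,0],-0.005]
    - [[0,0,0],-0.005]
    - [[0,0,0],-0.005]
    - [[0,0,0],-0.005]
    - [[0,0,0],-0.005]
    - [[0,0,0],0]
    - [[0,0,0],0]
    - [[0,0,0],0]
    - [[0,0,0],0]
    - [[0,0,0],0]

```text
clock: 25.2
position: [0.5323, 0.1379, 0.3188]
tcp_rot: [179.9, -0.1, -20.0]
contact_force: [1.7, -5.5, -0.8]
width: 0.0138
```

```bash
python3 s.py
```

```text
25.2 [532.28 137.88 318.77] [ 1.79934e+02 -6.60000e-02 -2.00180e+01] [ 1.7  -5.54 -0.85] [-0.7358 -0.2818  0.0486] 13.82
```

Call:
move_arm:
  series:
    - [[0,0,0],-0.005]
    - [[0,0,0],-0.005]
    - [[0,0,0],-0.005]
    - [[0,0,0],-0.005]
    - [[0,0,0],-0.005]
    - [[0,0,0],0]
    - [[0,0,0],0]
    - [[0,0,0],0]
    - [[0,0,0],0]
    - [[0,0,0],0]

```text
clock: 26.03
position: [0.5323, 0.1379, 0.3188]
tcp_rot: [179.9, -0.1, -21.4]
contact_force: [2.5, -6.3, -0.8]
width: 0.0137
```

```bash
python3 s.py
```

```text
26.0333 [532.28 137.86 318.78] [ 1.79933e+02 -7.00000e-02 -2.14470e+01] [ 2.47 -6.27 -0.78] [-0.8789 -0.2714  0.0563] 13.73
```

Call:
move_arm:
  series:
    - [[0,0,0],-0.005]
    - [[0,0,0],-0.005]
    - [[0,0,0],-0.005]
    - [[0,0,0],-0.005]
    - [[0,0,0],-0.005]
    - [[0,0,0],0]
    - [[0,0,0],0]
    - [[0,0,0],0]
    - [[0,0,0],0]
    - [[0,0,0],0]

```text
clock: 26.87
position: [0.5323, 0.1379, 0.3188]
tcp_rot: [179.9, -0.1, -22.9]
contact_force: [3.3, -6.4, -1.1]
width: 0.0131
```

```bash
python3 s.py
```

```text
26.8667 [532.27 137.85 318.79] [ 1.79932e+02 -7.10000e-02 -2.28820e+01] [ 3.26 -6.39 -1.06] [-0.8855 -0.2329  0.0586] 13.14
```

Call:
move_arm:
  series:
    - [[0,0,0],-0.005]
    - [[0,0,0],-0.005]
    - [[0,0,0],-0.005]
    - [[0,0,0],-0.005]
    - [[0,0,0],-0.005]
    - [[0,0,0],0]
    - [[0,0,0],0]
    - [[0,0,0],0]
    - [[0,0,0],0]
    - [[0,0,0],0]

```text
clock: 27.7
position: [0.5323, 0.1378, 0.3188]
tcp_rot: [179.9, -0.1, -24.3]
contact_force: [2.8, -6.0, -1.7]
width: 0.0136
```

```bash
python3 s.py
```

```text
27.7 [532.27 137.84 318.76] [ 1.79929e+02 -6.80000e-02 -2.43150e+01] [ 2.81 -5.99 -1.72] [-0.8988 -0.2566  0.0817] 13.57
```

Call:
move_arm:
  series:
    - [[0,0,0],-0.005]
    - [[0,0,0],-0.005]
    - [[0,0,0],-0.005]
    - [[0,0,0],-0.005]
    - [[0,0,0],-0.005]
    - [[0,0,0],0]
    - [[0,0,0],0]
    - [[0,0,0],0]
    - [[0,0,0],0]
    - [[0,0,0],0]

```text
clock: 28.53
position: [0.5323, 0.1378, 0.3188]
tcp_rot: [179.9, -0.1, -25.8]
contact_force: [1.8, -7.1, -0.6]
width: 0.0136
```

```bash
python3 s.py
```

```text
28.5333 [532.26 137.79 318.8 ] [ 1.79928e+02 -7.30000e-02 -2.57500e+01] [ 1.76 -7.06 -0.64] [-0.9047 -0.2403  0.0465] 13.58
```

Call:
move_arm:
  series:
    - [[0,0,0],-0.005]
    - [[0,0,0],-0.005]
    - [[0,0,0],-0.005]
    - [[0,0,0],-0.005]
    - [[0,0,0],-0.005]
    - [[0,0,0],0]
    - [[0,0,0],0]
    - [[0,0,0],0]
    - [[0,0,0],0]
    - [[0,0,0],0]

```text
clock: 29.37
position: [0.5323, 0.1378, 0.3188]
tcp_rot: [179.9, -0.1, -27.2]
contact_force: [1.8, -7.2, -0.2]
width: 0.0138
```

```bash
python3 s.py
```

```text
29.3667 [532.26 137.76 318.78] [ 1.79926e+02 -7.30000e-02 -2.71830e+01] [ 1.78 -7.2  -0.25] [-0.9549 -0.2586  0.0066] 13.84
```

Call:
move_arm:
  series:
    - [[0,0,0],-0.005]
    - [[0,0,0],-0.005]
    - [[0,0,0],-0.005]
    - [[0,0,0],-0.005]
    - [[0,0,0],-0.005]
    - [[0,0,0],0]
    - [[0,0,0],0]
    - [[0,0,0],0]
    - [[0,0,0],0]
    - [[0,0,0],0]

```text
clock: 30.2
position: [0.5323, 0.1378, 0.3188]
tcp_rot: [179.9, -0.1, -28.6]
contact_force: [1.6, -7.4, -0.9]
width: 0.0138
```

```bash
python3 s.py
```

```text
30.2 [532.25 137.8  318.77] [ 1.79924e+02 -7.40000e-02 -2.86110e+01] [ 1.61 -7.44 -0.86] [-0.9504 -0.2276  0.0271] 13.75
```

Call:
move_arm:
  series:
    - [[0,-0.3,0],-0.005]
    - [[0,0,0],-0.005]
    - [[0,0,0],-0.005]
    - [[0,0,0],-0.005]
    - [[0,0,0],-0.005]
    - [[0,0,0],0]
    - [[0,0,0],0]
    - [[0,0,0],0]
    - [[0,0,0],0]
    - [[0,0,0],0]

```text
clock: 31.03
position: [0.5322, 0.1376, 0.3188]
tcp_rot: [179.9, -0.1, -30.0]
contact_force: [2.2, -5.7, -0.2]
width: 0.0138
```

```bash
python3 s.py
```

```text
31.0333 [532.24 137.59 318.8 ] [ 1.79942e+02 -6.90000e-02 -3.00450e+01] [ 2.19 -5.7  -0.19] [-0.8375 -0.2142  0.0082] 13.82
```

Call:
move_arm:
  series:
    - [[0,0,0],-0.005]
    - [[0,0,0],-0.005]
    - [[0,0,0],-0.005]
    - [[0,0,0],-0.005]
    - [[0,0,0],-0.005]
    - [[0,0,0],0]
    - [[0,0,0],0]
    - [[0,0,0],0]
    - [[0,0,0],0]
    - [[0,0,0],0]

```text
clock: 31.87
position: [0.5322, 0.1376, 0.3188]
tcp_rot: [179.9, -0.1, -31.5]
contact_force: [2.1, -6.3, -1.3]
width: 0.0134
```

```bash
python3 s.py
```

```text
31.8667 [532.23 137.59 318.77] [ 1.79939e+02 -6.70000e-02 -3.14760e+01] [ 2.14 -6.27 -1.33] [-0.8272 -0.225   0.0452] 13.38
```

Call:
move_arm:
  series:
    - [[0,0,0],-0.005]
    - [[0,0,0],-0.005]
    - [[0,0,0],-0.005]
    - [[0,0,0],-0.005]
    - [[0,0,0],-0.005]
    - [[0,0,0],0]
    - [[0,0,0],0]
    - [[0,0,0],0]
    - [[0,0,0],0]
    - [[0,0,0],0]

```text
clock: 32.7
position: [0.5322, 0.1376, 0.3187]
tcp_rot: [179.9, -0.1, -32.9]
contact_force: [1.2, -6.8, -0.4]
width: 0.0138
```

```bash
python3 s.py
```

```text
32.7 [532.22 137.55 318.75] [ 1.79936e+02 -6.30000e-02 -3.29120e+01] [ 1.19 -6.84 -0.41] [-0.8372 -0.1955  0.0229] 13.79
```

Call:
move_arm:
  series:
    - [[0,0,0],-0.005]
    - [[0,0,0],-0.005]
    - [[0,0,0],-0.005]
    - [[0,0,0],-0.005]
    - [[0,0,0],-0.005]
    - [[0,0,0],0]
    - [[0,0,0],0]
    - [[0,0,0],0]
    - [[0,0,0],0]
    - [[0,0,0],0]

```text
clock: 33.53
position: [0.5322, 0.1375, 0.3188]
tcp_rot: [179.9, -0.1, -34.3]
contact_force: [2.3, -6.3, -1.1]
width: 0.0143
```

```bash
python3 s.py
```

```text
33.5333 [532.21 137.55 318.77] [ 1.79937e+02 -6.90000e-02 -3.43400e+01] [ 2.33 -6.26 -1.13] [-0.8961 -0.1319 -0.0072] 14.25
```

Call:
move_arm:
  series:
    - [[0,0,0],-0.005]
    - [[0,0,0],-0.005]
    - [[0,0,0],-0.005]
    - [[0,0,0],-0.005]
    - [[0,0,0],-0.005]
    - [[0,0,0],0]
    - [[0,0,0],0]
    - [[0,0,0],0]
    - [[0,0,0],0]
    - [[0,0,0],0]

```text
clock: 34.37
position: [0.5322, 0.1375, 0.3188]
tcp_rot: [179.9, -0.1, -35.8]
contact_force: [2.0, -6.7, -1.4]
width: 0.0139
```

```bash
python3 s.py
```

```text
34.3667 [532.21 137.53 318.78] [ 1.79933e+02 -7.00000e-02 -3.57740e+01] [ 2.05 -6.71 -1.35] [-0.8725 -0.1708  0.0063] 13.86
```

Call:
move_arm:
  series:
    - [[0,0,0],-0.005]
    - [[0,0,0],-0.005]
    - [[0,0,0],-0.005]
    - [[0,0,0],-0.005]
    - [[0,0,0],-0.005]
    - [[0,0,0],0]
    - [[0,0,0],0]
    - [[0,0,0],0]
    - [[0,0,0],0]
    - [[0,0,0],0]

```text
clock: 35.2
position: [0.5322, 0.1375, 0.3188]
tcp_rot: [179.9, -0.1, -37.2]
contact_force: [1.9, -5.9, 0.2]
width: 0.0138
```

```bash
python3 s.py
python3 - <<'E'
from h import *
p,d=imaging.snapshot("side"); np.savez("side3.npz",p=p,d=d)
c=cv2.resize(p[120:280,260:360],None,fx=3.75,fy=3.75,interpolation=cv2.INTER_CUBIC); cv2.imwrite("pics/side3.png",c[:,:,::-1])
E
```

```text
35.2 [532.21 137.54 318.78] [ 1.79929e+02 -7.70000e-02 -3.71800e+01] [ 1.91 -5.9   0.17] [-0.9183 -0.1082  0.243 ] 13.77
```

View pics/side3.png

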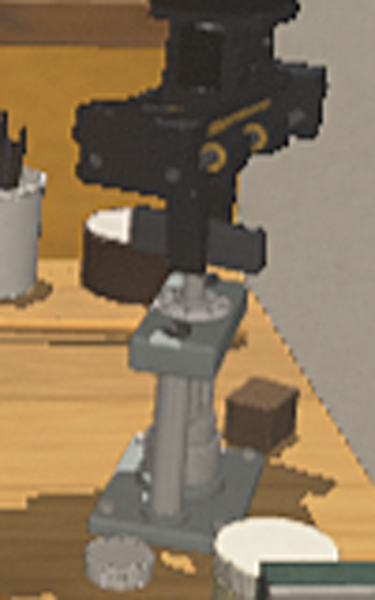

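```bash
python3 s.py; python3 -c "
from h import *
for i in range(3):
    imaging.snapshot('side'); print(manip.get_obs()['moment'][2], manip.get_obs()['tcp_rot'][2])"
```

```text
35.25 [532.19 137.55 318.78] [ 1.79928e+02 -7.70000e-02 -3.71800e+01] [ 2.48 -7.48  0.18] [-0.963  -0.1782  0.2391] 14.04
0.20531251986613114 -37.18013484316863
0.26796259567824177 -37.18272876860915
0.240096003422555 -37.180391009228046
```

Contact: the moment about z jumped from about 0.03 to 0.24 N m and holds there over repeat readings, so it is snug. Now I'll back off a quarter turn.

Call:
move_arm:
  series:
    - [[0,0,0],0.04]
    - [[0,0,0],0.07]
    - [[0,0,0],0.085]
    - [[0,0,0],0.085]
    - [[0,0,0],0.085]
    - [[0,0,0],0.085]
    - [[0,0,0],0.085]
    - [[0,0,0],0.085]
    - [[0,0,0],0.085]
    - [[0,0,0],0.085]

```text
clock: 36.23
position: [0.5323, 0.138, 0.3188]
tcp_rot: [180.0, -0.1, 8.3]
contact_force: [3.0, -1.7, -1.8]
width: 0.0136
```

Call:
move_arm:
  series:
    - [[0,0,0],0.085]
    - [[0,0,0],0.085]
    - [[0,0,0],0.085]
    - [[0,0,0],0.085]
    - [[0,0,0],0.085]
    - [[0,0,0],0.085]
    - [[0,0,0],0.085]
    - [[0,0,0],0.085]
    - [[0,0,0],0.07]
    - [[0,0,0],0.04]

```text
clock: 37.07
position: [0.5319, 0.1386, 0.3188]
tcp_rot: [-179.9, -0.1, 53.5]
contact_force: [0.7, 2.3, -0.7]
width: 0.0138
```

Call:
move_arm:
  series:
    - [[0,0,0],0]
    - [[0,0,0],0]
    - [[0,0,0],0]
    - [[0,0,0],0]
    - [[0,0,0],0]
    - [[0,0,0],0]
    - [[0,0,0],0]
    - [[0,0,0],0]
    - [[0,0,0],0]
    - [[0,0,0],0]

```text
clock: 37.9
position: [0.532, 0.1384, 0.3188]
tcp_rot: [-180.0, -0.0, 53.3]
contact_force: [-0.8, 6.1, 1.3]
width: 0.0141
```

```bash
python3 s.py
```

```text
37.9 [531.99 138.38 318.79] [-1.7997e+02 -3.2000e-02  5.3304e+01] [-0.76  6.05  1.32] [ 0.9506  0.1695 -0.0203] 14.05
```

Call:
move_arm:
  series:
    - [[0,0.3,0],0]
    - [[0,0.4,0],0]
    - [[0,0,0],0]
    - [[0,0,0],0]
    - [[0,0,0],0]
    - [[0,0,0],0]
    - [[0,0,0],0]
    - [[0,0,0],0]
    - [[0,0,0],0]
    - [[0,0,0],0]

```text
clock: 38.73
position: [0.5321, 0.1388, 0.3188]
tcp_rot: [-180.0, 0.0, 53.3]
contact_force: [-1.9, 2.1, 2.1]
width: 0.0139
```

```bash
python3 s.py
```

```text
38.7333 [532.06 138.79 318.75] [-1.79999e+02  3.00000e-03  5.33280e+01] [-1.87  2.13  2.14] [ 0.4341  0.3546 -0.0193] 13.93
```

Call:
move_arm:
  series:
    - [[0,0,0],0]
    - [[0,0,0],0]
    - [[0,0,0],0]
    - [[0,0,0],0]
    - [[0,0,0],0]
    - [[0,0,0],0]
    - [[0,0,0],0]
    - [[0,0,0],0]
    - [[0,0,0],0]
    - [[0,0,0],0]
  gripper: -1

```text
clock: 39.57
position: [0.5321, 0.1388, 0.3187]
tcp_rot: [180.0, 0.0, 53.3]
contact_force: [0.2, 0.4, 0.4]
width: 0.0784
```

```bash
python3 s.py
```

```text
39.5667 [532.06 138.82 318.73] [1.79998e+02 1.00000e-03 5.33310e+01] [0.23 0.38 0.43] [-0.0565  0.0798  0.0112] 78.44
```

Call:
move_arm:
  series:
    - [[0,0,6],0]
    - [[0,0,12],0]
    - [[0,0,12],0]
    - [[0,0,12],0]
    - [[0,0,12],0]
    - [[0,0,12],0]
    - [[0,0,12],0]
    - [[0,0,8],0]
    - [[0,0,0],0]
    - [[0,0,0],0]

```text
clock: 40.4
position: [0.532, 0.1388, 0.4047]
tcp_rot: [180.0, -0.0, 53.3]
contact_force: [-0.7, 0.1, -0.2]
width: 0.088
```

Call:
move_arm:
  series:
    - [[-16,17,0],0]
    - [[-16,17,0],0]
    - [[-16,17,0],0]
    - [[-16,17,0],0]
    - [[-16,17,0],0]
    - [[-16,17,0],0]
    - [[-16,17,0],0]
    - [[-16,17,0],0]
    - [[-16,17,0],0]
    - [[-16,17,0],0]

```text
clock: 41.23
position: [0.3711, 0.3095, 0.4039]
tcp_rot: [-180.0, 0.1, 53.3]
contact_force: [-0.4, 0.9, -0.7]
width: 0.0881
```

Call:
move_arm:
  series:
    - [[-16,17,0],0]
    - [[-16,17,0],0]
    - [[-16,17,0],0]
    - [[-16,17,0],0]
    - [[-16,17,0],0]
    - [[-16,17,0],0]
    - [[0,0,0],0]
    - [[0,0,0],0]
    - [[0,0,0],0]
    - [[0,0,0],0]

```text
clock: 42.07
position: [0.2767, 0.4103, 0.4044]
tcp_rot: [180.0, 0.0, 53.3]
contact_force: [0.3, 0.4, 0.4]
width: 0.0881
```

```bash
python3 s.py
python3 - <<'E'
from h import *
P,D=imaging.snapshot("top"); np.savez("top4.npz",p=P,d=D); cv2.imwrite("pics/top4.png",P[:,:,::-1])
z=np.load("top0.npz")
x0,x1,y0,y1=235,325,90,180
for p,d in((z["p"],z["d"]),(P,D)):
    W=cloud("top",d)[y0:y1,x0:x1].reshape(-1,3); ok=d[y0:y1,x0:x1].ravel()>0
    t=W[ok&(W[:,2]>.172)&(W[:,2]<.2)]
    q=t[:,:2]-t[:,:2].mean(0); w,v=np.linalg.eigh(q.T@q)
    print(len(t),cv2.minAreaRect(t[:,:2].astype(np.float32)*1000),np.degrees(np.arctan2(v[1,1],v[0,1])))
E
```

```text
42.0667 [276.71 410.26 404.42] [1.79997e+02 3.50000e-02 5.32670e+01] [0.29 0.44 0.36] [-0.0924  0.1004 -0.0033] 88.14
280 ((531.4042358398438, 139.0431365966797), (83.13807678222656, 14.774481773376465), 48.508182525634766) 48.250437984263016
282 ((531.178466796875, 138.9642333984375), (83.5468521118164, 14.735799789428711), 53.2073860168457) 53.39278019097771
```

View pics/top4.png

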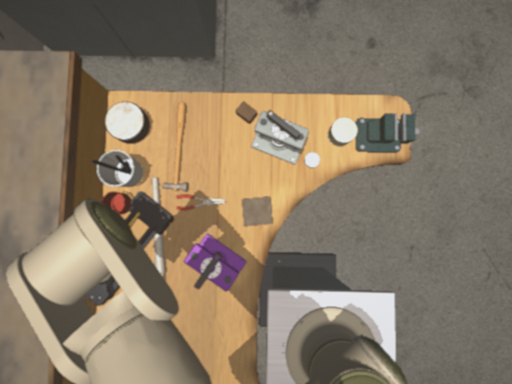

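The top view shows the bar on the grey press (284,124) at 53.3°, matching the tool's yaw when it let go. The bystanders are where they were, and the arm is clear of everything. Handing in.

```bash
python3 -c "
from station import manip
print(manip.job_done())"
```

```text
the job is handed in; nothing more can be done
None
```

The grey press is zeroed, its screw is backed off a quarter turn, and the job was handed in at about 42 s of the 67 s allowed.

- **Bottoming:** I turned the T-bar clockwise from 48.7° to -37.2°, about 1.50 rad, using 0.025 rad steps near the end. The torque then jumped from about 0.03 to 0.24 N m. It read 0.20 to 0.27 N m over five readings, inside the snug band and well below 0.5 N m.
- **Backing off:** I turned it back about 90.5°, slightly over a quarter turn to allow for wind-up, then released the bar and withdrew.
- **Last checks:** The top camera shows the bar at 53.2 to 53.4°, matching the 53.3° tool angle when it let go. By eye, the bystanders had not moved, and the arm was touching nothing.
- **What I could not check:** The clearance, about 1.0 mm, is worked out from the angle, because the cameras cannot resolve it directly. Single torque readings varied by about ±0.05 N m. The side camera put the press about 1.5 to 5 mm off the top camera's position. It saw only part of the press, so I used the top view, and the grasp confirmed it to about 1 mm.

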